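Zero the insert-life counter and show a turning tool to the inspection camera

TASK

A turning tool is due for its edge check: first turn the reset knob of the insert-life counter back anticlockwise until it is at its zero stop, then take the black turning tool out of the tool rack by its square shank. Hold it up, same side up as it lay in the rack, so that its bar points along the camera's line of sight straight at the lens with the insert end towards the glass, the tip at the camera's focus, 90 mm in front of the middle of the glass. Do not touch the camera or its stand, leave everything else where it is, and finish while still holding the tool steady there in the air: it is not put down.

Things in the scene. Friction and masses are not known exactly. Their poses are not given: they have to be found in the camera images.
- reset_knob (a joint): black reset knob on top of the grey insert-life counter; value in rad, 0 = zero stop (hard stop), grows clockwise seen from above, starts between 0.6 and 1.3. It stays where it is left, turns against about 0.04 N m. Its grip is an upright bar 42 mm long, 14 mm thick, 32 mm tall; the white line on the bar's top points to the red mark on the counter at 0
- reset_knob_grip (a point): point on the knob's vertical axis, in the bar, 7 mm below the bar's top; its x axis runs along the bar, the white line is at the -x end. At knob value 0 the bar lies along the counter's x axis
- life_counter: grey counter box fixed to the worktop, 110 x 90 x 55 mm (x, y, z); origin at the middle of its underside. The knob's axis is the box's z axis through the origin, the grip point 92 mm above the worktop, the bar's top 99 mm
- turning_tool: black lathe tool holder, 133 mm long, square shank 16 x 16 mm, gold cutting insert at one end; about 0.23 kg. Origin under its middle, y along the bar, insert end at -y, z up as it lies; shank x -5 to 11, y -39 to 66, z 0 to 16 mm; head x -9 to 11, y -66 to -36, z up to 20 mm. It lies loose in one of the rack's three notches, insert end away from the robot
- tool_shank (a point): middle of the square shank of the turning tool where it bridges the gap between the two combs of the rack, 15 mm from the tool's origin to the blunt end, 8 mm above its underside; grip here, from above, fingers on the two sides. Same axes as the tool. Lies about 38 mm above the worktop at the start
- tool_tip (a point): front end of the turning tool, middle of the front edge of the gold insert: 81 mm ahead of tool_shank along the tool's -y, 8 mm to its -x, 6 mm above it. Same axes as the tool
- tool_rack: tool rack fixed to the worktop: white plate 110 x 190 x 8 mm carrying two blue combs across it, 10 mm thick, at x = -36 and +36 mm, so 62 mm clear between them. Each has three notches 26 mm wide at y = -62, 0 and 62 mm, notch floors 30 mm above the worktop, comb tops 40 mm. Origin at the middle of its underside. Tools lie along its x axis, tips to +x
- blue_deburrer: blue deburring tool, 141 x 19 x 15 mm, in another notch of the rack; bystander. Origin under its middle, y along it
- centre_punch: thin dark punch, 115 x 11 x 10 mm, in the third notch of the rack; bystander. Origin under its middle, y along it
- camera_stand: stand of the inspection camera, fixed to the worktop: foot 130 x 120 mm, post 350 mm high behind the lens. Origin at worktop level; x points from the lens to the post. Not to be touched
- camera_head: blue inspection camera with a round black ring light (62 mm across) and the lens glass in its middle, looking down at 25 degrees towards the robot's side. Origin at the middle of the glass, 270 mm above the worktop; x axis = line of sight pointing INTO the camera (rises 25 degrees), y level. Not to be touched
- focus_point (a point): camera's focus: the point on the line of sight 90 mm in front of the glass, about 232 mm above the worktop; same axes as the camera head. The tool tip belongs here, with the bar along x
- sleeve_0: grey turned steel sleeve with a flange, 32 mm across, 24 mm high; bystander. Origin under its middle
- sleeve_2: as sleeve_0; bystander
- sleeve_5: slim grey sleeve, 25 mm across, 36 mm high; bystander. Origin under its middle
- collet: slotted spring collet, 29 mm across, 31 mm high; bystander. Origin under its middle
There are look-alikes about, which are no part of the job. What is shaped like the life_counter but brown is not meant.

How it is judged:
On the way, in this order (a step that is already met when the one before it is completed fails the run):
1. the reset knob is back at its zero stop (value of joint reset_knob below 0.09 rad), for 0.2 s.
2. the turning tool is lifted out of the rack, in the fingers (height (world z) of tool_shank above 0.09 m and contact force between turning_tool and the fingers above 2 N and contact force between turning_tool and tool_rack below 0.1 N), for 0.2 s.
At the end, for the whole second after the job is handed in: Knob under 0.09 rad. Tool held still in the air by the fingers alone, same side up; tip within 13 mm of the focus point, bar within 9 degrees of the line of sight, insert end towards the lens, not rolled over 11 degrees about its length (value of joint reset_knob below 0.09 rad and distance between tool_tip and focus_point below 0.013 m and angle between the y axis of turning_tool and the x axis of camera_head, either way round below 0.16 rad and angle between the x axis of turning_tool and the y axis of camera_head, either way round below 0.2 rad and x of turning_tool in the frame of focus_point below -0.04 m and angle between turning_tool's own z axis and vertical below 0.7 rad and contact force between turning_tool and the fingers above 2 N and contact force between turning_tool and camera_stand below 0.1 N and contact force between turning_tool and tool_rack below 0.1 N and linear speed of turning_tool below 0.02 m/s and angular speed of turning_tool below 0.15 rad/s); the arm keeps its last pose, push and grip.
It fails at once if the camera or its stand is touched (contact force between anything else and camera_stand above 1 N).
It fails at once if another tool in the rack, a sleeve or the collet is moved more than 20 mm (distance of any of blue_deburrer, centre_punch, sleeve_0, sleeve_2, sleeve_5, collet from where it was at the start of the episode above 0.02 m).
It also fails if it takes over 45 s, if anything falls off the work surface, if the arm or the gripper's body presses on something with over 40 N, if the wrist force passes 120 N, or if a joint passes its speed limit or range.

ROBOT

A 6-joint arm with a two-finger parallel gripper is mounted at the origin on a cart in front of the work surface, level with it; the furniture and walls round the work are solid. World frame = base frame: x ahead of the robot, y to its left, z up, the work surface at z = 0. Lengths are in m, angles in rad, forces in N, time in s.
With the tool pointing down it reaches from about 0.35 to 0.775 m from the base axis. Payload 7.3 kg.
Tool frame: the origin (TCP) lies between the finger pads, 19 mm behind the fingertips; this is the grasp point; z points along the fingers, y is the direction in which the jaws open and shut (so a half turn about z gives the same grasp; the last joint's range is limited). The gripper opens to 92 mm and grips with 3 to 60 N. Pads are 19 mm wide; open, the fingers measure 130 mm over their backs; the gripper's body (75 mm by 190 mm) begins 47 mm behind the grasp point.
Start: joints at [0.995, 0.342, 1.524, -0, 1.275, -0.146], TCP at [0.219, 0.477, 0.246] pointing down, gripper open.
Joint ranges: [-2.53, 2.53], [-0.77, 2.02], [0.04, 2.7], [-1, 4.14], [0.28, 2.66], [-3.11, 3.11]. Speed limits (rad/s): [2.57, 2.57, 3.14, 3.14, 3.14, 3.14].

INTERFACE

Orientations are given as [roll, pitch, yaw] about the fixed x, y, z axes, in that order (R = Rz(yaw) Ry(pitch) Rx(roll)).
In Python, from cell import * gives the robot as it stands.
- The arm moves only by the shell command python3 -m inch 'ROWS' [OPENING] [FORCE]. ROWS is JSON, a list that holds one entry, the list of rows, each a list of 4 numbers: the shift along the tool's x, y, z in mm, then the turn about the tool's z in rad. In form: [[[x, y, z, roll], ...]]. A call has 1 to 10 rows; each row shifts and turns the commanded pose from where the row before left it, along the tool's axes as they then stand; what a row does not reach is not made up. A row lasts 1/8 s, in which the tool goes at most 62.5 mm and 10.7 degrees, less where a joint would pass 70% of its speed; a pose out of reach is approached as far as the arm can. A call with a gripper value outside its range is refused whole. OPENING is the closure, from -1 (fully open) to 1 (shut), set as the call begins (- or left out, the last holds). The fingers move at their own pace and stop on an object; FORCE is the grip in N (left out, the last holds). Time passes only in rows, so rows that do not move let the fingers close. It gives the time, the measured TCP pose, the force and the opening at its end, in the units of the state.
- observe(): the state, without advancing time (a new reading comes with each control period).
- read_camera(name): name is "scene" or "top"; returns a dict with "img" (480x640x3 uint8, blue, green, red), "fx", "fy", "cx", "cy" (pixels), "eye" and "rotation" of the camera in the world. Camera axes: x right, y down, z forward; pixel columns grow to the right and rows downward; lengths in m; the calibration is good to about 2 mm. A picture is of the moment at which its call begins. There is no depth.
- hand_in(): hands the job in, once; it reports no verdict.
Trained networks look in the newest picture that a camera, given by its name, has taken for a name from the list of things; names that differ only in an ending like _2 or _b are one class to them, and where a whole thing is asked for, a point or a joint stands for the part that bears it (a point fixed in the world has none). Each returns a list of dicts, best first, with "conf" (0 to 1); they miss things now and then, are a little off and sometimes report something else, mostly with a low value. They report only what shows in the picture. A call takes as long as a camera call. They do not tell look-alikes from the thing itself.
- boxes_of(camera, label): "at" ([row, column] in pixels, amid what is visible of it).
- place_of(camera, label): "at" ([row, column] in pixels: a listed point, or the origin of a listed thing).
The state is a dict: "time": time; "qpos": joint angles; "qvel": joint speeds; "joint_efforts": joint torques, N m; "tool_pos": TCP position; "tool_rot": TCP orientation; "contact_force": force on the tool from outside, world axes, zero at the start; "torque": the same for the moment, N m; "opening": finger opening in m.
Only numpy, scipy, OpenCV 4.12 (cv2) and the standard library are available. Lean on these libraries where they do the work, as an engineer would, in place of code of your own. Each camera call takes 0.05 s, during which the arm holds its last target. There are 200 camera calls.

## Working session

There is one attempt and no reset: what is moved stays moved. The work goes in short steps, Python scripts to look and compute and a shell command to move; the robot and the scene stay as the last step left them, time stands still between calls to the robot, and variables do not carry over. Pictures are saved under pics/ and viewed, about 8 in all and at most 12, crops included, and the job is handed in when it is done.

```bash
mkdir -p pics; ls
cat > h.py <<'E'
from cell import *
import numpy as np, cv2
from scipy.spatial.transform import Rotation as R
def ray(c,at):
    d=np.array([(at[1]-c["cx"])/c["fx"],(at[0]-c["cy"])/c["fy"],1.0]); d=np.array(c["rotation"])@d
    return np.array(c["eye"]),d
def onz(c,at,z):
    e,d=ray(c,at); return e+d*(z-e[2])/d[2]
def proj(c,p):
    q=np.array(c["rotation"]).T@(np.array(p)-c["eye"]); return [c["fy"]*q[1]/q[2]+c["cy"],c["fx"]*q[0]/q[2]+c["cx"]]
E
python3 - <<'E'
from h import *
s=observe();print(s)
Z={"reset_knob_grip":.092,"life_counter":0,"turning_tool":.03,"tool_shank":.038,"tool_tip":.044,"tool_rack":0,"blue_deburrer":.03,"centre_punch":.03,"camera_stand":0,"camera_head":.27,"focus_point":.232,"sleeve_0":0,"sleeve_5":0,"collet":0}
for n in("scene","top"):
    c=read_camera(n);cv2.imwrite(f"pics/{n}0.png",c["img"]);print(n,c["eye"],c["fx"],np.array(c["rotation"]).round(3).tolist())
    for l,z in Z.items():
        print(l,[(np.round(r["at"],1).tolist(),round(r["conf"],2),onz(c,r["at"],z).round(4).tolist()) for r in place_of(n,l)[:4]])
E
```

```text
pics
{'time': 0.0, 'qpos': array([ 9.95018302e-01,  3.42720827e-01,  1.52503696e+00,  1.23006932e-05,
        1.27541723e+00, -1.45983989e-01]), 'qvel': array([-1.03462414e-04, -2.86881051e-05,  6.07819983e-05, -5.82562557e-04,
       -2.80407880e-04, -9.83702726e-05]), 'joint_efforts': array([ 4.35839211e-04, -4.31261909e+01, -2.44210517e+01,  7.17068324e-02,
        5.62585273e-02, -1.53894198e-04]), 'tool_pos': array([0.21851158, 0.47693332, 0.24483898]), 'tool_rot': array([-3.14002883e+00, -2.41816883e-04,  2.71179484e+00]), 'contact_force': array([0.75299289, 0.48512523, 0.84656424]), 'torque': array([ 0.01136232,  0.03075871, -0.02479639]), 'opening': 0.09165363819257955}
scene [-0.07513212 -0.325246    0.91375902] 540.6635759859898 [-2.365, 0.007, -1.065]Traceback (most recent call last):
  File "<stdin>", line 7, in <module>
  File "h.py", line 8, in onz
    e,d=ray(c,at); return e+d*(z-e[2])/d[2]
                                       ~^^^
IndexError: invalid index to scalar variable.
```

```bash
sed -i 's/np.array(c\["rotation"\])/rm(c)/; s/np.array(c\["rotation"\])/rm(c)/' h.py; echo 'def rm(c): return R.from_euler("xyz",c["rotation"]).as_matrix()' >> h.py
python3 - <<'E'
from h import *
Z={"reset_knob_grip":.092,"life_counter":0,"turning_tool":.03,"tool_shank":.038,"tool_tip":.044,"tool_rack":0,"blue_deburrer":.03,"centre_punch":.03,"camera_stand":0,"camera_head":.27,"focus_point":.232,"sleeve_0":0,"sleeve_5":0,"collet":0}
for n in("scene","top"):
    c=read_camera(n);cv2.imwrite(f"pics/{n}0.png",c["img"]);print(n,c["eye"],c["fx"],c["rotation"])
    for l,z in Z.items():
        print(l,[(np.round(r["at"],1).tolist(),round(r["conf"],2),onz(c,r["at"],z).round(3).tolist()[:2]) for r in place_of(n,l)[:4]])
E
```

```text
scene [-0.07513212 -0.325246    0.91375902] 540.6635759859898 [-2.36500623  0.00683679 -1.06506793]
reset_knob_grip [([329.9, 396.1], 0.92, [0.506, -0.18]), ([218.4, 247.0], 0.81, [0.625, 0.226])]
life_counter [([247.5, 253.2], 0.88, [0.627, 0.22]), ([355.1, 389.9], 0.85, [0.51, -0.176])]
turning_tool [([301.0, 222.4], 0.84, [0.444, 0.174])]
tool_shank [([305.3, 218.3], 0.57, [0.427, 0.17])]
tool_tip [([277.6, 247.0], 0.8, [0.513, 0.157]), ([183.5, 343.2], 0.72, [0.89, 0.117])]
tool_rack [([303.4, 199.9], 0.89, [0.434, 0.229]), ([331.8, 279.8], 0.3, [0.453, 0.042])]
blue_deburrer [([287.1, 201.8], 0.96, [0.454, 0.234])]
centre_punch [([350.1, 308.9], 0.56, [0.426, -0.041]), ([276.5, 180.8], 0.5, [0.456, 0.292])]
camera_stand [([259.0, 348.0], 0.78, [0.701, 0.009]), ([301.8, 198.4], 0.56, [0.436, 0.235])]
camera_head [([182.1, 343.2], 0.79, [0.643, 0.004])]
focus_point []
sleeve_0 [([332.4, 278.1], 0.78, [0.45, 0.044]), ([308.1, 297.6], 0.52, [0.523, 0.04]), ([320.6, 304.9], 0.47, [0.502, 0.011])]
sleeve_5 [([332.4, 278.1], 0.78, [0.45, 0.044]), ([308.1, 297.6], 0.52, [0.523, 0.04]), 
[... 544 characters left out ...]
6.5], 0.66, [0.497, 0.147])]
tool_rack [([291.8, 257.0], 0.96, [0.435, 0.232]), ([204.9, 344.5], 0.35, [0.678, -0.011])]
blue_deburrer [([285.7, 254.1], 0.77, [0.453, 0.236])]
centre_punch [([271.0, 412.7], 0.66, [0.494, -0.195])]
camera_stand [([198.3, 341.4], 0.9, [0.697, -0.002]), ([290.3, 351.9], 0.5, [0.44, -0.032])]
camera_head [([208.8, 341.8], 0.56, [0.634, 0.006])]
focus_point []
sleeve_0 [([281.5, 324.2], 0.63, [0.464, 0.045]), ([270.6, 338.2], 0.57, [0.495, 0.006]), ([257.6, 327.4], 0.52, [0.531, 0.037])]
sleeve_5 [([281.5, 324.2], 0.63, [0.464, 0.045]), ([270.6, 338.2], 0.57, [0.495, 0.006]), ([257.6, 327.4], 0.52, [0.531, 0.037])]
collet [([291.9, 350.7], 0.57, [0.436, -0.028])]
```

View pics/scene0.png

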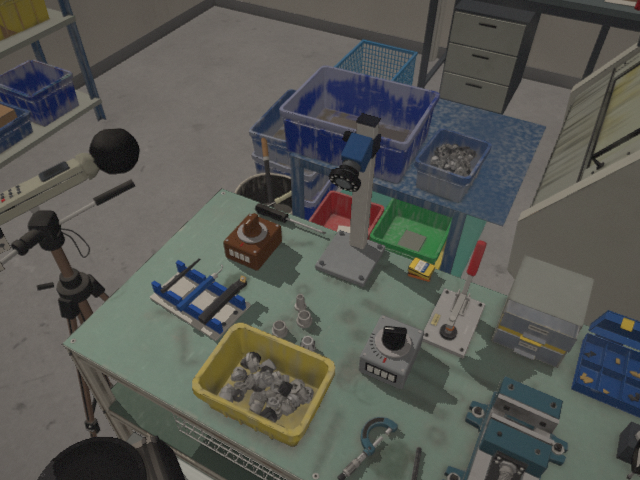

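View pics/top0.png

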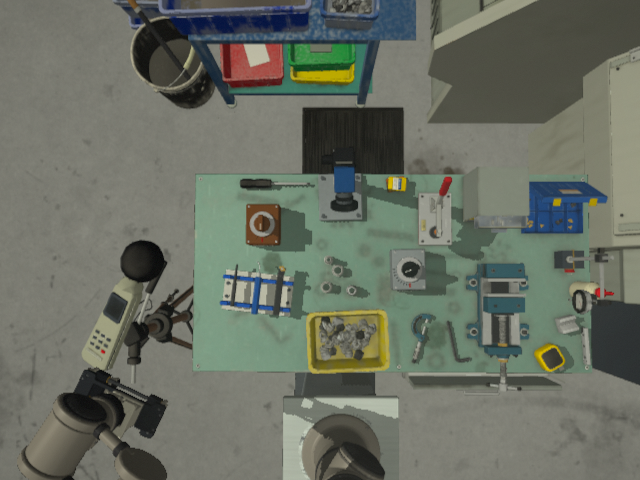

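Run:
```python
from h import *
a=cv2.imread("pics/top0.png");b=cv2.imread("pics/scene0.png")
f=lambda i,r,c,h,w:cv2.resize(i[r:r+h,c:c+w],(400,300),interpolation=cv2.INTER_CUBIC)
m=np.vstack([np.hstack([f(a,242,380,60,80),f(a,258,212,60,80)]),np.hstack([f(b,315,350,75,100),f(b,250,145,90,120)])])
cv2.imwrite("pics/m1.png",m)
```

```text
(no output)
```

View pics/m1.png

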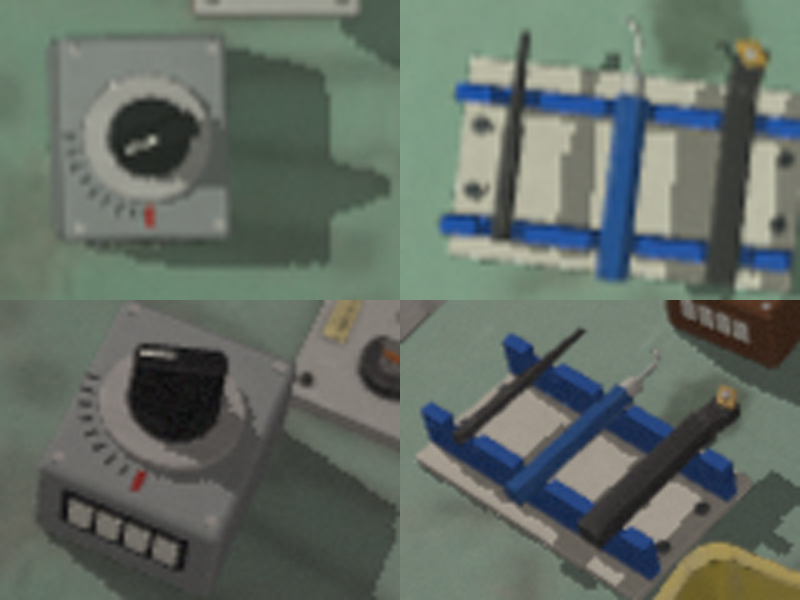

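```bash
cat >> h.py <<'E'
def tri(cs,ats):
    A=np.zeros((3,3));b=np.zeros(3)
    for c,a in zip(cs,ats):
        e,d=ray(c,a);d/=np.linalg.norm(d);P=np.eye(3)-np.outer(d,d);A+=P;b+=P@e
    return np.linalg.solve(A,b)
def go(xyz,yaw=None):
    s=observe();y0=s["tool_rot"][2];y=y0 if yaw is None else yaw
    t=(y0-y+np.pi)%(2*np.pi)-np.pi; d=np.array(xyz)-s["tool_pos"]
    x=np.array([np.cos(y),np.sin(y),0]);v=np.array([np.sin(y),-np.cos(y),0])
    print("t",round(s["time"],2),"tcp",s["tool_pos"].round(4),s["tool_rot"].round(3),"q",s["qpos"].round(2),"F",s["contact_force"].round(1),"op",round(s["opening"],4)," THEN roll",round(t,3),"(or %+.3f)"%(t-np.sign(t)*2*np.pi),"shift mm",(1000*np.array([x@d,v@d,-d[2]])).round(1))
E
python3 - <<'E'
from h import *
cs=[read_camera("scene"),read_camera("top")]
def best(n,l,z,xy):
    r=[q for q in place_of(n,l)]; c=cs[0 if n=="scene" else 1]
    r=[q for q in r if np.linalg.norm(onz(c,q["at"],z)[:2]-xy)<.04]; return r[0]["at"] if r else None
for l,z,xy in [("reset_knob_grip",.092,(.503,-.182)),("life_counter",0,(.505,-.18)),("turning_tool",.03,(.443,.172)),("tool_shank",.038,(.43,.168)),("tool_tip",.044,(.5,.15)),("tool_rack",0,(.435,.23)),("camera_head",.27,(.638,.005)),("camera_stand",0,(.7,.005))]:
    a=[best(n,l,z,xy) for n in("scene","top")]
    if all(x is not None for x in a): print(l,tri(cs,a).round(4))
s,t=cs
T=lambda x,y,z:onz(t,[242+y/5,380+x/5],z)[:2].round(4)
print("box",[T(x,y,.055) for x,y in[(57,38),(67,240),(228,237),(222,37)]],"red",T(150,217,.06))
print("white top",T(125,153,.099),T(158,137,.099))
S=lambda x,y,z:onz(s,[315+(y-300)/4,350+x/4],z)[:2].round(4)
print("white scene",S(137,351,.099),S(178,355,.099),"bar end",S(225,357,.099),"red",S(139,481,.057))
T=lambda x,y,z:onz(t,[258+y/5,212+(x-400)/5],z)[:2].round(4)
print("shank",T(745,100,.046),T(722,260,.046),"comb far",T(460,92,.04),T(800,129,.04),"near",T(443,224,.04),T(790,262,.04))
print("deb",T(628,110,.045),T(612,270,.045))
f=lambda i,r,c,h,w:cv2.resize(i[r:r+h,c:c+w],(400,400),interpolation=cv2.INTER_CUBIC)
cv2.imwrite("pics/m2.png",np.hstack([f(t["img"],145,300,90,90),f(s["img"],180,300,120,120)]))
E
```

```text
reset_knob_grip [ 0.4991 -0.1812  0.0968]
life_counter [ 0.5019 -0.1808  0.0092]
turning_tool [0.4423 0.1642 0.0444]
tool_shank [0.4308 0.173  0.0269]
tool_tip [0.5042 0.1492 0.0523]
tool_rack [ 0.4514  0.2425 -0.0305]
camera_head [0.6382 0.     0.2629]
box [array([ 0.5514, -0.1342]), array([ 0.4438, -0.1391]), array([ 0.4456, -0.2248]), array([ 0.5522, -0.2223])] red [ 0.4563 -0.1825]
white top [ 0.4904 -0.1632] [ 0.4987 -0.1802]
white scene [ 0.4951 -0.1605] [ 0.502  -0.1778] bar end [ 0.5112 -0.1969] red [ 0.4587 -0.1815]
shank [0.4746 0.1614] [0.3889 0.1732] comb far [0.4784 0.3162] [0.459  0.1322] near [0.4073 0.3245] [0.3875 0.1371]
deb [0.469  0.2245] [0.3833 0.2323]
```

View pics/m2.png

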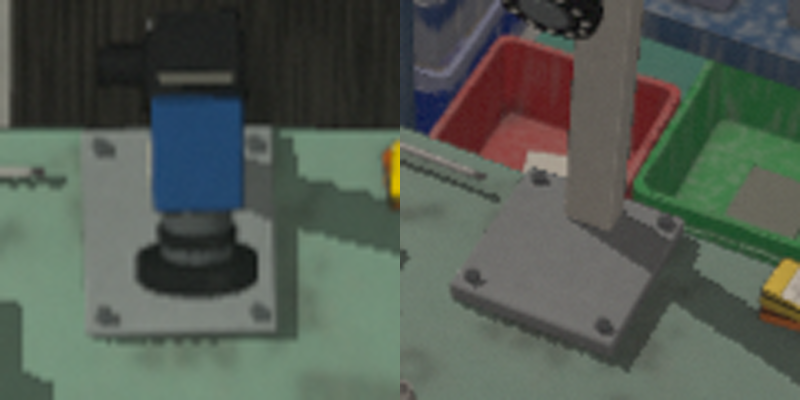

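Run:
```python
from h import *
s,t=read_camera("scene"),read_camera("top")
k=90/400
T=lambda x,y,z:onz(t,[145+y*k,300+x*k],z)[:2].round(4)
print("foot top",[T(*p,.012) for p in[(82,128),(88,337),(278,332),(268,128)]])
S=lambda x,y,z:onz(s,[180+y*.3,300+(x-400)*.3],z)[:2].round(4)
print("foot scene",[S(*p,.012) for p in[(535,170),(452,290),(613,352),(683,228)]])
print("ring l/r",T(136,268,.27),T(258,268,.27),"blue back",T(154,97,.34),T(243,97,.34),"blue front",T(154,210,.3),T(243,210,.3))
for n,c in(("scene",s),("top",t)):
  for l in("camera_head","focus_point","camera_stand"): print(n,l,[(np.round(q["at"],1).tolist(),round(q["conf"],2)) for q in place_of(n,l)])
f=cv2.resize(s["img"][110:210,310:410],(600,600),interpolation=cv2.INTER_CUBIC);cv2.imwrite("pics/m3.png",f)
go((.501,-.181,.2),-1.135)
```

```text
foot top [array([0.7637, 0.0621]), array([0.6324, 0.058 ]), array([ 0.6358, -0.0604]), array([ 0.7639, -0.0543])]
foot scene [array([0.7633, 0.0596]), array([0.6339, 0.0569]), array([ 0.6366, -0.0604]), array([ 0.761 , -0.0559])]
ring l/r [0.6423 0.0309] [ 0.6425 -0.0309] blue back [0.7152 0.0232] [ 0.7153 -0.0192] blue front [0.6673 0.0224] [ 0.6673 -0.0215]
scene camera_head [([182.4, 343.3], 0.6)]
scene focus_point []
scene camera_stand [([260.2, 348.6], 0.81), ([332.7, 278.9], 0.48), ([299.6, 222.7], 0.23)]
top camera_head [([207.8, 343.2], 0.69)]
top focus_point []
top camera_stand [([197.2, 342.3], 0.93)]
t 2.9 tcp [0.2188 0.4773 0.2455] [3.141 0.    2.712] q [ 0.99  0.34  1.52 -0.    1.28 -0.15] F [-0.1 -0.4  0.7] op 0.0918  THEN roll -2.436 (or +3.847) shift mm [715.9  22.   45.5]
```

View pics/m3.png

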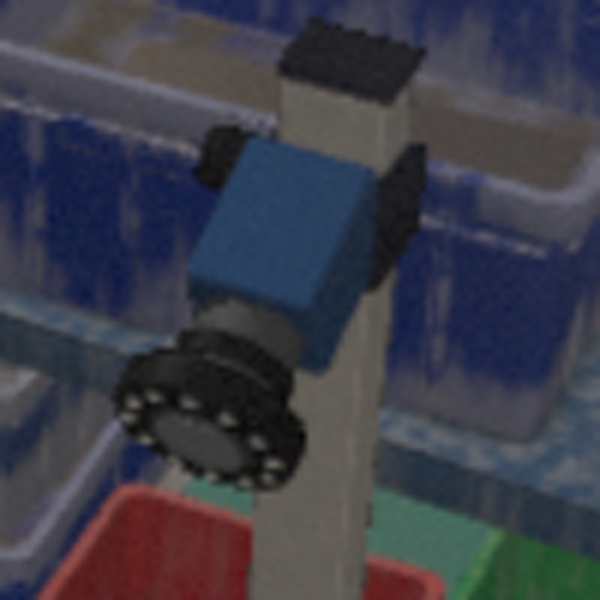

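```bash
python3 -m inch '[[[0,0,0,0.178],[0,0,0,0.178],[0,0,0,0.178],[0,0,0,0.175]]]' 0.1; python3 -c "
from h import *
go((.501,-.180,.2),2.0)"
```

```text
time: 3.4
tool_pos: [0.2187, 0.4773, 0.2455]
tool_rot: [3.142, -0.0, 1.997]
contact_force: [-0.3, 0.3, 0.3]
opening: 0.0565
t 3.4 tcp [0.2187 0.4773 0.2455] [ 3.142 -0.     1.997] q [ 1.    0.34  1.52 -0.    1.28  0.57] F [-0.3  0.3  0.3] op 0.0565  THEN roll -0.003 (or +6.280) shift mm [-715.1  -16.9   45.5]
```

```bash
python3 -m inch '[[[-60,-1.5,4,0],[-60,-1.5,4,0],[-60,-1.5,4,0],[-60,-1.5,4,0],[-60,-1.5,4,0],[-60,-1.5,4,0],[-60,-1.5,4,0],[-60,-1.5,4,0],[-60,-1.5,4,0],[-60,-1.5,4,0]]]'; python3 -m inch '[[[-60,-1.5,4,0],[-55,-0.5,1.5,0],[0,0,0,0],[0,0,0,0]]]'
python3 - <<'E'
from h import *
go((.501,-.180,.096),2.0)
s,t=read_camera("scene"),read_camera("top")
f=lambda i,r,c,h,w:cv2.resize(i[r:r+h,c:c+w],(400,400),interpolation=cv2.INTER_CUBIC)
cv2.imwrite("pics/m4.png",np.hstack([f(t["img"],220,360,100,100),f(s["img"],260,330,130,130)]))
E
```

```text
time: 4.65
tool_pos: [0.457, -0.076, 0.2056]
tool_rot: [3.141, 0.0, 2.002]
contact_force: [1.1, 0.8, 0.8]
opening: 0.0409
time: 5.15
tool_pos: [0.5022, -0.1787, 0.1997]
tool_rot: [-3.141, -0.001, 2.002]
contact_force: [0.4, 0.1, 0.1]
opening: 0.0417
t 5.15 tcp [ 0.5022 -0.1787  0.1997] [-3.141e+00 -1.000e-03  2.002e+00] q [-0.49  0.4   1.57  0.    1.17 -0.92] F [0.4 0.1 0.1] op 0.0417  THEN roll 0.002 (or -6.281) shift mm [ -0.7  -1.6 103.7]
```

View pics/m4.png

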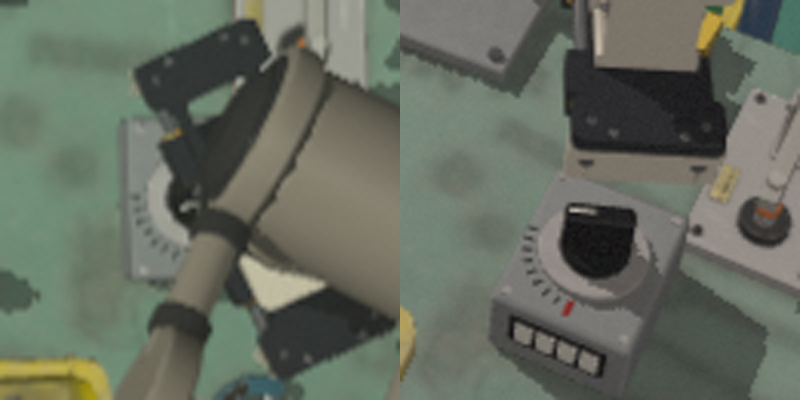

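```bash
python3 -m inch '[[[-0.7,-1.6,35,0],[0,0,35,0],[0,0,33,0],[0,0,0,0],[0,0,0,0]]]'; python3 -m inch '[[[0,0,0,0],[0,0,0,0],[0,0,0,0],[0,0,0,0],[0,0,0,0]]]' 1 20
```

```text
time: 5.88
tool_pos: [0.5022, -0.1801, 0.0984]
tool_rot: [3.14, 0.001, 2.004]
contact_force: [0.9, 0.6, -0.6]
opening: 0.0412
time: 6.5
tool_pos: [0.5024, -0.1802, 0.0976]
tool_rot: [3.14, 0.001, 2.003]
contact_force: [3.4, 4.8, 5.1]
opening: 0.014
```

```bash
python3 -m inch '[[[0,0,0,-0.15],[0,0,0,-0.15],[0,0,0,-0.15],[0,0,0,-0.15],[0,0,0,-0.15],[0,0,0,-0.15],[0,0,0,-0.1],[0,0,0,0]]]';  python3 -c "
from h import *
s=observe();print(s['torque'])"; python3 -m inch '[[[0,0,0,-0.05],[0,0,0,-0.05],[0,0,0,0],[0,0,0,0]]]';  python3 -c "
from h import *
s=observe();print(s['torque'],s['tool_rot'])"
```

```text
time: 7.5
tool_pos: [0.5026, -0.1799, 0.0976]
tool_rot: [3.141, 0.002, 3.004]
contact_force: [4.7, 5.4, 4.5]
opening: 0.0136
[ 0.95485064 -0.78104489  0.03769295]
time: 8.0
tool_pos: [0.5025, -0.1799, 0.0976]
tool_rot: [3.141, 0.002, 3.103]
contact_force: [3.8, 5.2, 4.8]
opening: 0.0138
[ 0.94312551 -0.81324708  0.03360359] [3.14092233e+00 2.35691826e-03 3.10280728e+00]
```

```bash
for i in 1 ; do python3 -m inch '[[[0,0,0,-0.03],[0,0,0,-0.03],[0,0,0,0]]]';  python3 -c "
from h import *
s=observe();print(s['torque'],s['tool_rot'])"; done; python3 -m inch '[[[0,0,0,-0.03],[0,0,0,-0.03],[0,0,0,0]]]';  python3 -c "
from h import *
s=observe();print(s['torque'],s['tool_rot'])"
```

```text
time: 8.38
tool_pos: [0.5026, -0.1798, 0.0976]
tool_rot: [3.141, 0.002, -3.12]
contact_force: [4.9, 5.5, 3.9]
opening: 0.0139
[ 1.10401513 -0.75444798  0.06158653] [ 3.14100916e+00  2.45671249e-03 -3.12020904e+00]
time: 8.75
tool_pos: [0.5026, -0.1799, 0.0976]
tool_rot: [3.141, 0.003, -3.062]
contact_force: [4.3, 5.9, 4.9]
opening: 0.0142
[ 0.91679343 -0.77032475 -0.51267498] [ 3.14092291e+00  2.66981361e-03 -3.06157879e+00]
```

```bash
python3 -m inch '[[[0,0,0,0],[0,0,0,0],[0,0,0,0]]]' 0.1; python3 -m inch '[[[0,0,-60,0],[0,0,-50,0],[0,0,0,0.187],[0,0,0,0.187],[0,0,0,0.187],[0,0,0,0.187],[0,0,0,0.187],[0,0,0,0.187],[0,0,0,0.187],[0,0,0,0.187]]]';python3 -m inch '[[[0,0,0,0.187],[0,0,0,0.187],[0,0,0,0.187],[0,0,0,0.187],[0,0,0,0.187],[0,0,0,0.187],[0,0,0,0.187],[0,0,0,0.187],[0,0,0,0.187],[0,0,0,0]]]'
python3 - <<'E'
from h import *
s=read_camera("scene")["img"]
cv2.imwrite("pics/k.png",cv2.resize(s[300:400,340:440],(400,400),interpolation=cv2.INTER_CUBIC))
go((.428,.168,.15),-.12)
E
```

```text
time: 9.12
tool_pos: [0.5011, -0.1806, 0.0967]
tool_rot: [3.141, -0.001, -3.06]
contact_force: [0.2, 0.6, -0.2]
opening: 0.0387
time: 10.38
tool_pos: [0.5012, -0.1806, 0.2068]
tool_rot: [-3.141, -0.0, 1.72]
contact_force: [1.0, -0.3, 0.0]
opening: 0.0414
time: 11.62
tool_pos: [0.5013, -0.1806, 0.2068]
tool_rot: [-3.142, 0.001, 0.045]
contact_force: [-0.4, 0.8, 0.6]
opening: 0.0413
t 11.68 tcp [ 0.5013 -0.1806  0.2068] [-3.141  0.     0.048] q [-0.49  0.39  1.56 -0.    1.19  1.03] F [-0.9 -0.1  0.1] op 0.0417  THEN roll 0.168 (or -6.116) shift mm [-114.5 -337.3   56.8]
```

View pics/k.png

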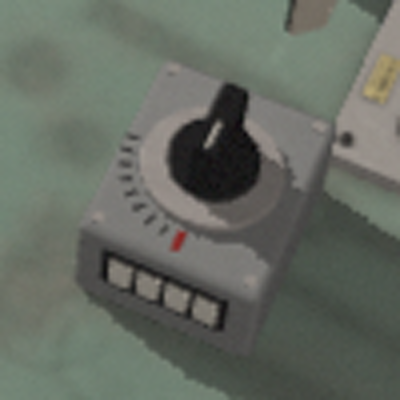

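```bash
python3 -m inch '[[[0,0,0,0.168],[-19,-56.2,0,0],[-19,-56.2,0,0],[-19,-56.2,0,0],[-19,-56.2,0,0],[-19,-56.2,0,0],[-19,-56.2,57,0],[0,0,0,0],[0,0,0,0]]]'
python3 - <<'E'
from h import *
s,t=read_camera("scene"),read_camera("top")
go((.428,.168,.038),-.12)
for n in("scene","top"): print(n,[(l,[(np.round(q["at"],1).tolist(),round(q["conf"],2)) for q in place_of(n,l)]) for l in("tool_shank","tool_tip")])
f=lambda i,r,c,h,w:cv2.resize(i[r:r+h,c:c+w],(400,400),interpolation=cv2.INTER_CUBIC)
cv2.imwrite("pics/m5.png",np.hstack([f(t["img"],245,210,100,100),f(s["img"],210,140,130,130)]))
E
```

```text
time: 12.8
tool_pos: [0.4334, 0.1541, 0.164]
tool_rot: [3.141, -0.001, -0.121]
contact_force: [0.6, -0.2, 0.0]
opening: 0.0413
t 12.9 tcp [0.434  0.1535 0.1646] [-3.141e+00 -2.000e-03 -1.240e-01] q [ 0.17  0.31  1.82 -0.    1.01  1.87] F [ 0.2  0.2 -0.7] op 0.041  THEN roll -0.004 (or +6.279) shift mm [ -7.7 -13.7 126.6]
scene [('tool_shank', [([303.6, 217.6], 0.61)]), ('tool_tip', [])]
top [('tool_shank', [([283.2, 327.4], 0.46)]), ('tool_tip', [([268.3, 285.6], 0.48)])]
```

View pics/m5.png

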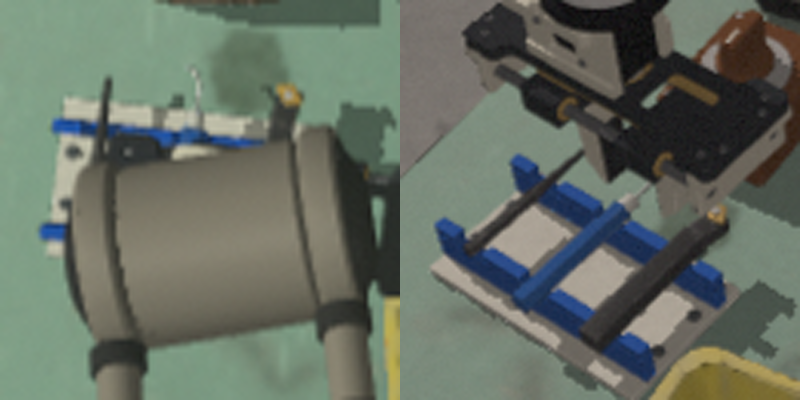

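```bash
python3 -m inch '[[[-7.7,-13.7,0,0],[0,0,40,0],[0,0,40,0],[0,0,30,0],[0,0,10,0],[0,0,6,0],[0,0,0,0],[0,0,0,0]]]'; python3 -c "
from h import *
go((.428,.168,.038),-.12)"
```

```text
time: 14.1
tool_pos: [0.4277, 0.1691, 0.0386]
tool_rot: [-3.141, -0.002, -0.124]
contact_force: [-0.7, 0.9, 0.8]
opening: 0.0417
t 14.1 tcp [0.4277 0.1691 0.0386] [-3.141e+00 -2.000e-03 -1.240e-01] q [0.21 0.52 1.94 0.   0.68 1.9 ] F [-0.7  0.9  0.8] op 0.0417  THEN roll -0.004 (or +6.279) shift mm [0.4 1.  0.6]
```

```bash
python3 -m inch '[[[0,0,0,0],[0,0,0,0],[0,0,0,0],[0,0,0,0],[0,0,0,0]]]' 1 40;python3 -m inch '[[[0,0,-20,0],[0,0,-40,0],[0,0,-50,0],[0,0,-32,0],[0,0,0,0],[0,0,0,0],[0,0,0,0]]]'
python3 - <<'E'
from h import *
s,t=read_camera("scene"),read_camera("top")
go((.463,-.28,.18),np.pi/2)
for n in("scene","top"): print(n,[(l,[(np.round(q["at"],1).tolist(),round(q["conf"],2)) for q in place_of(n,l)]) for l in("tool_shank","tool_tip","turning_tool")])
f=lambda i,r,c,h,w:cv2.resize(i[r:r+h,c:c+w],(400,400),interpolation=cv2.INTER_CUBIC)
cv2.imwrite("pics/m6.png",np.hstack([f(t["img"],230,210,120,120),f(s["img"],180,140,160,160)]))
E
```

```text
time: 14.72
tool_pos: [0.4274, 0.169, 0.038]
tool_rot: [-3.141, -0.001, -0.124]
contact_force: [0.6, 1.4, 3.1]
opening: 0.0158
time: 15.6
tool_pos: [0.4261, 0.1686, 0.1779]
tool_rot: [3.14, 0.004, -0.124]
contact_force: [-0.1, 0.0, -3.4]
opening: 0.0156
t 15.7 tcp [0.4265 0.1687 0.1784] [ 3.141e+00  3.000e-03 -1.240e-01] q [0.21 0.29 1.8  0.   1.05 1.9 ] F [-0.5  0.2 -2.1] op 0.0158  THEN roll -1.695 (or +4.588) shift mm [-448.7   36.5   -1.6]
scene [('tool_shank', [([264.1, 209.0], 0.81)]), ('tool_tip', []), ('turning_tool', [([260.3, 206.3], 0.65), ([255.8, 217.1], 0.6)])]
top [('tool_shank', [([289.7, 351.1], 0.51)]), ('tool_tip', [([291.1, 256.7], 0.7), ([266.1, 279.7], 0.55), ([282.2, 323.8], 0.23)]), ('turning_tool', [([209.2, 341.4], 0.25)])]
```

View pics/m6.png

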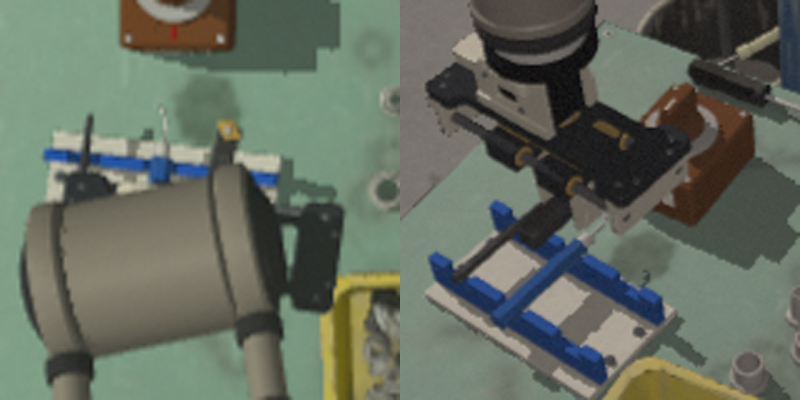

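```bash
python3 -m inch '[[[0,0,0,-0.17],[0,0,0,-0.17],[0,0,0,-0.17],[0,0,0,-0.17],[0,0,0,-0.17],[0,0,0,-0.17],[0,0,0,-0.17],[0,0,0,-0.17],[0,0,0,-0.17],[0,0,0,-0.165]]]'; python3 -c "
from h import *
go((.458,-.286,.16),1.571)"
```

```text
time: 17.25
tool_pos: [0.4271, 0.1689, 0.1798]
tool_rot: [3.141, -0.0, 1.576]
contact_force: [-0.3, 0.1, -2.4]
opening: 0.0157
t 17.25 tcp [0.4271 0.1689 0.1798] [ 3.141 -0.     1.576] q [0.21 0.29 1.8  0.   1.05 0.2 ] F [-0.3  0.1 -2.4] op 0.0157  THEN roll 0.005 (or -6.278) shift mm [-454.9   30.8   19.8]
```

```bash
python3 -m inch '[[[-46,3,1,0],[-50,3,2,0],[-50,3,2,0],[-50,3,2,0],[-50,3,2,0],[-50,3,2,0],[-50,3,2,0],[-50,4,2,0],[-50,5,2,0],[-9,1,2,0]]]';python3 -m inch '[[[0,0,0,0],[0,0,0,0]]]'; python3 -c "
from h import *
go((.458,-.286,.068),1.571)"
```

```text
time: 18.5
tool_pos: [0.4581, -0.2893, 0.1605]
tool_rot: [3.141, 0.001, 1.568]
contact_force: [-0.3, 0.6, -2.6]
opening: 0.0158
time: 18.75
tool_pos: [0.458, -0.2848, 0.1607]
tool_rot: [-3.141, -0.001, 1.572]
contact_force: [-0.7, -0.7, -2.5]
opening: 0.0161
t 18.75 tcp [ 0.458  -0.2848  0.1607] [-3.141e+00 -1.000e-03  1.572e+00] q [-0.7   0.45  1.61  0.    1.08 -0.7 ] F [-0.7 -0.7 -2.5] op 0.0161  THEN roll 0.001 (or -6.282) shift mm [-1.2  0.  92.7]
```

```bash
python3 -m inch '[[[-2,0,40,0],[0,0,40,0],[0,0,11,0],[0,0,0,0]]]';python3 -m inch '[[[0,0,4,0],[0,0,4,0],[0,0,0,0]]]' 1 8;  python3 -c "
from h import *
s=observe();print(s['torque'],s['contact_force'],s['tool_pos'])"
```

```text
time: 19.25
tool_pos: [0.4583, -0.2875, 0.07]
tool_rot: [-3.141, -0.0, 1.572]
contact_force: [-0.3, 0.8, -2.4]
opening: 0.0158
time: 19.62
tool_pos: [0.4581, -0.2882, 0.0619]
tool_rot: [3.141, 0.0, 1.571]
contact_force: [-0.4, -0.7, -2.7]
opening: 0.0162
[-0.18923081  0.04069042  0.01692154] [-0.36875119 -0.69500669 -2.71249181] [ 0.45813253 -0.28820425  0.0619445 ]
```

```bash
python3 -m inch '[[[0,0,4,0],[0,0,4,0],[0,0,0,0]]]';python3 -c "
from h import *
s=observe();print(s['torque'])"; python3 -m inch '[[[0,0,4,0],[0,0,4,0],[0,0,4,0],[0,0,4,0],[0,0,0,0]]]';  python3 - <<'E'
from h import *
s=observe();print(s['torque'],s['contact_force'],s['tool_pos'])
i=read_camera("scene")["img"]
cv2.imwrite("pics/m7.png",cv2.resize(i[270:390,350:510],(800,600),interpolation=cv2.INTER_CUBIC))
E
```

```text
time: 20.0
tool_pos: [0.4581, -0.2883, 0.0534]
tool_rot: [3.142, -0.0, 1.571]
contact_force: [0.5, -0.8, -2.1]
opening: 0.0161
[-0.22377602 -0.00565213  0.01123356]
time: 20.62
tool_pos: [0.458, -0.2881, 0.0373]
tool_rot: [-3.141, -0.0, 1.571]
contact_force: [0.1, 0.4, -2.1]
opening: 0.0163
[-0.1207295   0.01068183 -0.00515078] [ 0.11121096  0.44521885 -2.13955507] [ 0.45802201 -0.28810274  0.03728489]
```

View pics/m7.png

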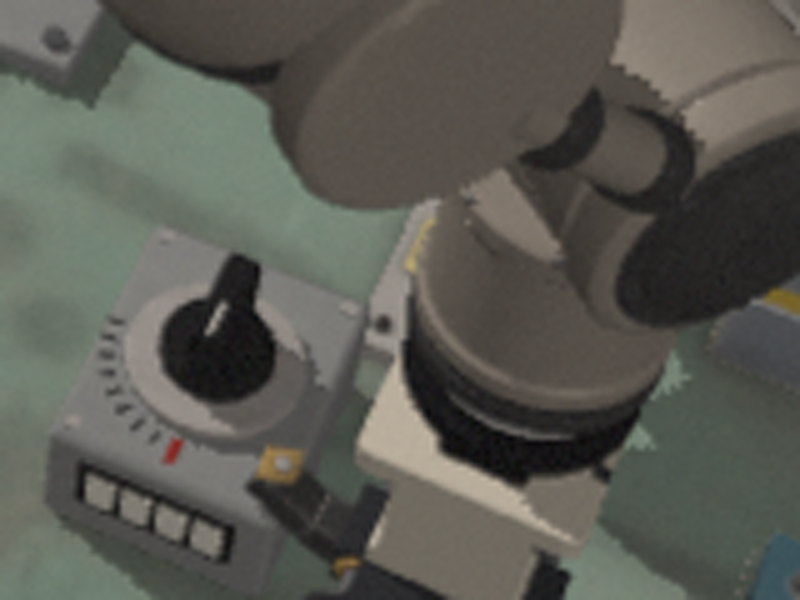

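```bash
python3 -m inch '[[[0,0,2.5,0],[0,0,0,0]]]';python3 -m inch '[[[0,0,0,0],[0,0,0,0],[0,0,0,0]]]' 1 50; python3 -m inch '[[[0,0,-40,0],[0,0,-50,0],[0,0,-50,0],[0,0,-10,0],[0,0,0,0]]]'; python3 -c "
from h import *
go((.43,-.02,.2),0.02)"
```

```text
time: 20.92
tool_pos: [0.4581, -0.2882, 0.0351]
tool_rot: [3.141, 0.0, 1.571]
contact_force: [-0.0, -0.9, -1.5]
opening: 0.0159
time: 21.3
tool_pos: [0.4581, -0.2882, 0.0352]
tool_rot: [3.141, 0.0, 1.571]
contact_force: [1.2, 0.1, -2.5]
opening: 0.0154
time: 21.92
tool_pos: [0.4578, -0.2879, 0.1848]
tool_rot: [-3.141, -0.0, 1.571]
contact_force: [0.0, 0.2, -2.7]
opening: 0.0155
t 21.93 tcp [ 0.4578 -0.2879  0.1848] [-3.141 -0.     1.571] q [-0.7   0.43  1.57  0.    1.14 -0.7 ] F [ 0.   0.2 -2.7] op 0.0155  THEN roll 1.551 (or -4.732) shift mm [ -22.4 -268.4  -15.2]
```

```bash
python3 -m inch '[[[40,-5,-3,0],[50,-6,-3,0],[50,-6,-3,0],[50,-6,-3,0],[50,-5,-3,0],[28,0,0,0],[0,0,0,0]]]';python3 -m inch '[[[0,0,0,0.16],[0,0,0,0.16],[0,0,0,0.16],[0,0,0,0.16],[0,0,0,0.16],[0,0,0,0.16],[0,0,0,0.16],[0,0,0,0.16],[0,0,0,0.16],[0,0,0,0.111]]]'
python3 - <<'E'
from h import *
s,t=read_camera("scene"),read_camera("top")
go((.48,0,.192),.02)
for n in("scene","top"): print(n,[(l,[(np.round(q["at"],1).tolist(),round(q["conf"],2)) for q in place_of(n,l)]) for l in("tool_shank","tool_tip","turning_tool")])
f=lambda i,r,c,h,w:cv2.resize(i[r:r+h,c:c+w],(400,400),interpolation=cv2.INTER_CUBIC)
cv2.imwrite("pics/m8.png",np.hstack([f(t["img"],190,290,100,100),f(s["img"],170,260,100,100)]))
E
```

```text
time: 22.8
tool_pos: [0.4288, -0.0184, 0.1983]
tool_rot: [-3.138, -0.001, 1.574]
contact_force: [0.2, -0.1, -3.1]
opening: 0.0157
time: 24.05
tool_pos: [0.4294, -0.021, 0.1986]
tool_rot: [-3.141, 0.003, 0.015]
contact_force: [0.1, 0.2, -3.1]
opening: 0.0157
t 24.15 tcp [ 0.4295 -0.0209  0.1988] [-3.141e+00  3.000e-03  1.800e-02] q [-0.23  0.22  1.84 -0.    1.09  1.33] F [ 0.7 -0.8 -2.4] op 0.0155  THEN roll -0.002 (or +6.281) shift mm [ 50.9 -19.9   6.8]
scene [('tool_shank', [([287.4, 297.5], 0.81)]), ('tool_tip', [([247.7, 324.3], 0.86)]), ('turning_tool', [([280.9, 306.1], 0.85)])]
top [('tool_shank', []), ('tool_tip', [([269.6, 356.9], 0.65)]), ('turning_tool', [([293.5, 350.7], 0.6)])]
```

View pics/m8.png

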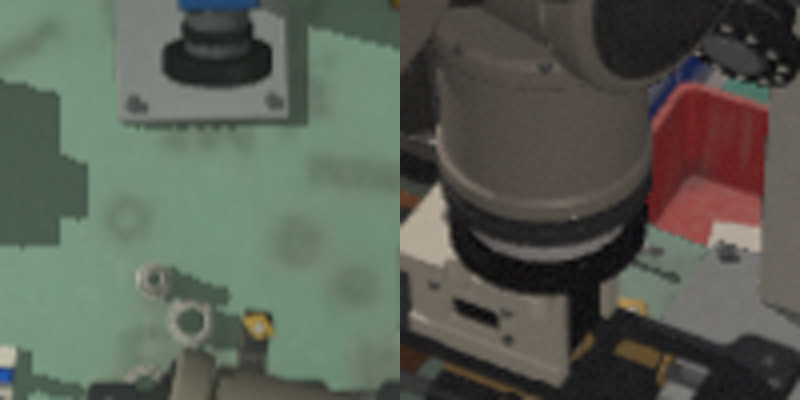

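Run:
```python
from h import *
s,t=read_camera("scene"),read_camera("top")
print("tri mine",tri([s,t],[[247,318],[271.75,354.25]]).round(4),"net",tri([s,t],[[247.7,324.3],[269.6,356.9]]).round(4))
for a in(15,20,25,30):
    r=np.radians(a);p=np.array([.4295,-.0209,.1988])+[.081*np.cos(r)-.006*np.sin(r),-.0065,.081*np.sin(r)+.006*np.cos(r)]
    print(a,p.round(4),"scene",np.round(proj(s,p),1),"top",np.round(proj(t,p),1))
# glass pixel predictions
for G in [(.6385,.001,.27),(.634,0,.27),(.643,0,.27)]: print(G,np.round(proj(s,G),1),np.round(proj(t,G),1))
# gold pixels
for c in(s,t):
    h=cv2.cvtColor(c["img"],cv2.COLOR_BGR2HSV);m=cv2.inRange(h,(12,90,90),(30,255,255));m[:240 if c is s else 255]=0;m[290:]=0
    m[:,:300]=0;m[:,380:]=0
    n,l,st,ce=cv2.connectedComponentsWithStats(m);print([(st[i].tolist(),ce[i].round(1).tolist()) for i in range(1,n) if st[i,4]>3])
```

```text
tri mine [ 0.4929 -0.0237  0.2453] net [ 0.4986 -0.0313  0.242 ]
15 [ 0.5062 -0.0274  0.2256] scene [250.7 323.4] top [266.  355.3]
20 [ 0.5036 -0.0274  0.2321] scene [249.1 322.8] top [267.1 355.5]
25 [ 0.5004 -0.0274  0.2385] scene [247.7 321.9] top [268.5 355.7]
30 [ 0.4966 -0.0274  0.2445] scene [246.7 321. ] top [270.1 355.8]
(0.6385, 0.001, 0.27) [183.8 343.5] [207.  343.9]
(0.634, 0, 0.27) [185.3 342.9] [209.  344.3]
(0.643, 0, 0.27) [182.6 345. ] [205.  344.3]
[([315, 244, 7, 4, 16], [318.2, 245.1]), ([315, 255, 9, 5, 24], [318.9, 256.8]), ([325, 258, 2, 4, 5], [325.4, 259.4]), ([309, 280, 4, 8, 8], [310.0, 283.5])]
[([350, 268, 8, 7, 31], [353.5, 270.6])]
```

```bash
python3 -m inch '[[[10,-5,2,0],[15,-7,2,0],[15,-7,2,0],[12,-6,2,0],[5,-2,0,0],[0,0,0,0],[0,0,0,0],[0,0,0,0]]]'
python3 - <<'E'
from h import *
s,t=read_camera("scene"),read_camera("top")
go((.4862,.007,.1906),.02)
for n in("scene","top"): print(n,[(l,[(np.round(q["at"],1).tolist(),round(q["conf"],2)) for q in place_of(n,l)]) for l in("tool_tip","turning_tool","camera_head","focus_point")])
print("focus px",proj(s,(.5564,-.0006,.232)),proj(t,(.5564,-.0006,.232)))
f=lambda i,r,c,h,w:cv2.resize(i[r:r+h,c:c+w],(400,400),interpolation=cv2.INTER_CUBIC)
cv2.imwrite("pics/m9.png",np.hstack([f(t["img"],190,290,100,100),f(s["img"],150,270,120,120)]))
E
```

```text
time: 25.55
tool_pos: [0.4863, 0.0078, 0.1924]
tool_rot: [-3.142, -0.0, 0.019]
contact_force: [0.1, 0.1, -2.8]
opening: 0.0155
t 25.65 tcp [0.4864 0.0078 0.1924] [-3.142 -0.     0.019] q [-0.14  0.32  1.71  0.    1.11  1.41] F [-0.2 -0.4 -3.1] op 0.0156  THEN roll -0.001 (or +6.283) shift mm [-0.2  0.8  1.8]
scene [('tool_tip', []), ('turning_tool', [([253.0, 303.9], 0.64)]), ('camera_head', [([185.0, 343.8], 0.72), ([253.7, 305.9], 0.43)]), ('focus_point', [])]
top [('tool_tip', [([241.2, 343.7], 0.64)]), ('turning_tool', []), ('camera_head', [([209.7, 344.6], 0.66)]), ('focus_point', [])]
focus px [np.float64(225.59920824566626), np.float64(323.3584867359613)] [np.float64(244.29371580461685), np.float64(343.91839741831376)]
```

View pics/m9.png

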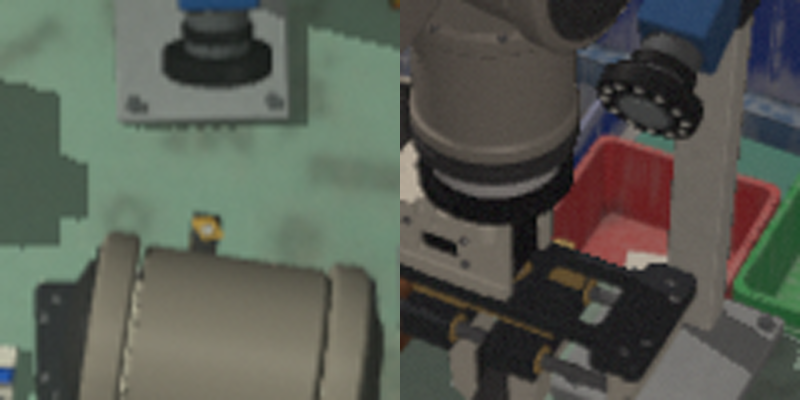

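```bash
python3 -m inch '[[[-2,1,1,0],[0,0,0,0],[0,0,0,0],[0,0,0,0]]]'
python3 - <<'E'
from h import *
t=read_camera("top")
h=cv2.cvtColor(t["img"],cv2.COLOR_BGR2HSV);m=cv2.inRange(h,(12,90,90),(30,255,255));m[:235]=0;m[262:]=0;m[:,:325]=0;m[:,365:]=0
y,x=np.nonzero(m);print("gold rows",y.min(),y.max(),"cols",x.min(),x.max(),"fwd row cols",x[y==y.min()],"tip@.232",onz(t,[y.min(),x.mean()],.232))
print([(q["at"],q["conf"]) for q in place_of("top","tool_tip")]);s=observe();print(s["time"],s["opening"],s["contact_force"],abs(s["qvel"]).max())
hand_in()
E
```

```text
time: 26.55
tool_pos: [0.4846, 0.007, 0.1913]
tool_rot: [-3.142, -0.0, 0.02]
contact_force: [-0.2, 0.6, -2.6]
opening: 0.0154
gold rows 245 250 cols 338 345 fwd row cols [339 340 341 342 343] tip@.232 [0.55474709 0.00424837 0.232     ]
[([243.5, 347.9], 0.5)]
26.65 0.015458141112269496 [-0.11109379 -0.74292578 -2.88491241] 0.001439894612597624
the job is handed in; nothing more can be done
```

I turned the reset knob back to its zero stop and took the black turning tool out of the rack. I handed the job in at 26.7 s, holding the tool tilted up at the camera's focus with a 50 N grip. No verdict was reported, so the figures below are my own estimates.

- **Knob:** I turned it until the torque jumped to about 0.5 N m against the stop. A picture taken after I let go showed it on zero.
- **Tilt:** The gripper could not be pitched, so I loosened the grip and pressed the tool's head on the edge of the grey counter. The bar turned in the fingers, and I then tightened the grip again. From geometry and pictures the bar rises about 25°, give or take 3°.
- **Tip position:** By hand-in the gripper's opening (15.5 mm) and the force on it showed it still holding the tool, with the arm at rest. I estimate the tip at x 0.555, y 0.004 (taking its height as 0.232), against a target of (0.556, −0.001, 0.232). That is about 5 mm off, inside the 13 mm limit.
- **Disagreements:** In the last top picture the network put the tip 5 to 6 px to the right of the gold insert's colour patch. That is about 13 mm, and the target lies between the two.
- **Not confirmed:** In the last side view the gripper hid the tip. Its height there rests on an earlier two-camera fix and the arm's own motion since.
- **Bystanders:** I did not see the arm touch the camera, its stand or the other tools and sleeves. I did not measure the bystanders' positions at the end.

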